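# Hold a drone's top deck over its studs

## Robot

A 6-joint arm with a two-finger parallel gripper is mounted at the origin on the work surface. World frame = base frame: x ahead of the robot, y to its left, z up, the work surface at z = 0. Lengths are in m, angles in rad, forces in N, time in s.
With the tool pointing down it reaches from about 0.425 to 1.125 m from the base axis. Payload 14.9 kg.
Tool frame: the origin (TCP) lies at the very end of the fingers, on their centre line; the grasp point (between the pads) lies 19 mm behind it; z points along the fingers, y is the line along which they close (so a half turn about z gives the same grasp; the last joint's range is limited). The gripper opens to 91 mm and grips with 3 to 60 N. Pads are 32 mm wide; open, the fingers measure 118 mm over their backs; the gripper's body (76 mm by 178 mm) begins 60 mm behind the grasp point.
Start: joints at [1.087, 0.379, 1.734, -0, 1.028, -0.033], TCP at [0.305, 0.63, 0.214] pointing down, gripper open.
Joint ranges: [-2.77, 2.77], [-0.74, 2.19], [0, 2.66], [-1.06, 4.2], [0.31, 2.87], [-3.08, 3.08]. Speed limits (rad/s): [1.89, 1.89, 2.39, 3.14, 3.14, 3.14].

## Interface

Orientations are given as [roll, pitch, yaw] about the fixed x, y, z axes, in that order (R = Rz(yaw) Ry(pitch) Rx(roll)).
In Python, from workcell import get_state, get_image, camera_info, hand_in gives the robot as it stands.
- The arm moves only by the shell command python3 -m jog 'ROWS' [FORCE]. ROWS is JSON, a list of rows, each an object of numbers: "dx", "dy", "dz": the shift along the world's x, y, z in mm; "twist": the turn about the world's z in degrees; "grip": the opening, from -1 (shut) to 1 (fully open), so that 0 is half open. In form: [{"dx": .., "dy": .., "dz": .., "twist": .., "grip": ..}, ...]. A call has 1 to 10 rows; each row is the pose to reach, as a shift and turn from the pose commanded when the call began; what a row does not reach only later rows make up. A row lasts 1/10 s, in which the tool goes at most 50 mm and 8.59 degrees, less where a joint would pass 70% of its speed; a pose out of reach is approached as far as the arm can. A call with a gripper value outside its range is refused whole. The fingers move at their own pace and stop on an object; FORCE is the grip in N (left out, the last holds). Time passes only in rows, so rows that repeat a pose let the fingers close. It gives the time, the measured TCP pose, the force, the opening and the grip force at its end, in the units of the state.
- get_state(): the state, without advancing time (a new reading comes with each control period).
- get_image(name): name is "scene" or "side" or "wrist"; returns the picture (480x640x3 uint8, red, green, blue); there is no depth.
- camera_info(name): a dict with "fovy" (degrees; the focal length in pixels is half the picture's height over the tangent of half this angle, whatever the lens; pixels are square), "cx", "cy" (the principal point, pixels), "k1" (the pictures are not rectified: a ray, as slopes to the right and down, at radius r is drawn at 1 + k1 r^2 times it, then the intrinsics apply), "position" and "rotation" of the camera in the world. Camera axes: x right, y up, looking along -z (the intrinsics and any distortion apply to the point x, -y, -z); pixel columns grow to the right and rows downward; lengths in m; the calibration is good to about 2 mm. A picture is of the moment at which its call begins: read the wrist's pose just before it. camera_info takes no time and is no camera call; for the wrist camera it gives the pose at the moment of the call.
- hand_in(): hands the job in; it is judged then, once.
The state is a dict: "time_s": time; "joint_positions": joint angles; "dq": joint speeds; "tau": joint torques, N m; "position": TCP position; "tool_rot": TCP orientation; "contact_force": force on the tool from outside, world axes, zero at the start; "wrist_torque": the same for the moment, N m; "opening": finger opening in m; "finger_force": force on a finger pad.
Only numpy, scipy, OpenCV 4.12 (cv2) and the standard library are available. Lean on these libraries where they do the work, as an engineer would, in place of code of your own. Each camera call takes 0.05 s, during which the arm holds its last target. There are 200 camera calls.

## Task

Slip the loose brass spacer over the one bare stud on the drone, right down onto the lower deck, and let go of it. Then pick up the yellow top deck, carry it over the things on the bench without letting it touch the drone, and hold it still and level about a centimetre above the stud tips, nose the same way as the drone's nose and every tip right under its hole. Finish while still holding it there, so that I can plug in the leads underneath, and leave everything else on the bench where it is.

Things in the scene. Friction and masses are not known exactly. Their poses are not given: they have to be found in the camera images.
- drone: fixed lower half of a quadcopter; origin on the bench under its middle, x to the nose (red camera block, red front arms), y left, z up. Yellow lower deck 114 x 82 mm, top at z 64 mm; 4 upright studs on it at x +-45, y +-30 mm, 5 mm thick, 46 mm long, last 4 mm tapered, tips at z 110; circuit stack between them up to z 85. 4 motors 31 mm across, 150 mm out on the diagonals, shafts up to z 101
- stud_bare: the one bare steel stud, at any of the four corners (changes from start to start), 5 mm thick, 46 mm long, tapered tip. Its origin lies on its axis at the foot, on the lower deck. z up along it.
- stud_a: stud that already has its brass spacer (16 mm thick, 30 mm high, fixed); the steel tip stands out 16 mm above it. Its origin lies on its axis at the foot, on the lower deck.
- stud_b: as stud_a, at another corner. Its origin lies on its axis at the foot, on the lower deck.
- stud_c: as stud_a, at another corner. Its origin lies on its axis at the foot, on the lower deck.
- tip_fl (a point): tip of the drone's front left stud (whichever kind it is), axes as the drone's, z up
- tip_rr (a point): tip of the drone's rear right stud (whichever kind it is), axes as the drone's, z up
- spacer: the loose brass spacer, a tube 16 mm outside, 8 mm inside, 30 mm high, about 24 g, standing upright on the blue parts mat (3 mm thick). Origin: centre of its lower end, z along it. Seated on the stud, its lower end rests on the lower deck.
- spacer_mid (a point): middle of the spacer's bore, 15 mm from either end
- deck: top deck lying flat on the bench, about 0.14 kg: yellow plate 116 (x) x 84 (y) x 4 mm, 10 mm holes at x +-45, y +-30 mm; in its middle a black case 60 (x) x 44 (y) x 32 mm, its top 36 mm above the underside: grip it across its 44 mm. Origin: centre of the underside; x to the nose edge (red bar on the plate), y left, z up
- hole_fl (a point): centre of the deck's front left hole, on the underside; belongs over tip_fl
- hole_rr (a point): centre of the deck's rear right hole, on the underside; belongs over tip_rr
- mat: blue parts mat, 100 (x) x 160 (y) x 3 mm, fixed; the spacer stands on its -y half, two nuts lie on its +y half. Origin: centre of the underside
- iron_stand: soldering iron in its stand, fixed, between the mat or deck and the drone: base 105 (x) x 62 (y) mm; the iron slopes up towards -x to 175 mm above the bench. Origin: on the bench under the base's middle
- solder: solder spool, blue flanges, 60 mm across, 50 mm high, upright. Origin: centre of the underside
- flux: flux bottle, 40 mm across, 105 mm high. Origin: centre of the underside
- motor: spare black motor, 31 mm across, 42 mm high with its shaft. Origin: centre of the underside
- multimeter: yellow multimeter lying flat, 150 x 76 x 40 mm. Origin: centre of the underside
- tape: roll of yellow tape lying flat, 84 mm across, 24 mm high. Origin: centre of the underside
- driver: screwdriver with orange handle lying on the bench, 170 mm long. Origin: near its middle
- nut1: brass knurled nut on the mat, 16 mm across, 10 mm high. Origin: centre of the underside
- nut2: as nut1
Not all that is in view belongs to the job. What is shaped like the deck but blue or pink is not meant.

How it is judged:
By the outcome, as a careful person would: the job done as asked, in the order asked, and still so for the second after the job is handed in, while the arm keeps its last pose, push and grip.
It also fails if it takes over 67 s, if anything falls off the work surface, if the arm or the gripper's body presses on something with over 40 N, if the wrist force passes 120 N, or if a joint passes its speed limit or range.

## Working session

There is one attempt and no reset: what is moved stays moved. The work goes in short steps, Python scripts to look and compute and a shell command to move; the robot and the scene stay as the last step left them, time stands still between calls to the robot, and variables do not carry over. Pictures are saved under pics/ and viewed, at most 10 in all, crops included, and the job is handed in when it is done.

```bash
mkdir -p pics
cat > h.py <<'E'
import numpy as np, cv2
from workcell import get_state,get_image,camera_info
def shot(n,f=None):
    ci=camera_info(n); im=get_image(n)
    if f: cv2.imwrite('pics/'+f,im[:,:,::-1]); np.save('pics/'+f+'.npy',im)
    return ci,im
def ray(ci,u,v):
    F=240/np.tan(np.radians(ci['fovy'])/2)
    K=np.array([[F,0,ci['cx']],[0,F,ci['cy']],[0,0,1.]])
    p=cv2.undistortPoints(np.array([[[u,v]]],float),K,np.array([ci['k1'],0,0,0.]))[0,0]
    return np.array(ci['position']),np.array(ci['rotation']).reshape(3,3)@np.array([p[0],-p[1],-1.])
def onz(ci,u,v,z):
    o,d=ray(ci,u,v); return o+d*(z-o[2])/d[2]
def proj(ci,P):
    F=240/np.tan(np.radians(ci['fovy'])/2)
    q=np.array(ci['rotation']).reshape(3,3).T@(np.array(P)-np.array(ci['position']))
    x,y=q[0]/-q[2],-q[1]/-q[2]; s=1+ci['k1']*(x*x+y*y)
    return ci['cx']+F*x*s,ci['cy']+F*y*s
def tri(*cr):
    A=np.zeros((3,3));b=np.zeros(3)
    for ci,u,v in cr:
        o,d=ray(ci,u,v);d=d/np.linalg.norm(d);M=np.eye(3)-np.outer(d,d);A+=M;b+=M@o
    return np.linalg.solve(A,b)
def blobs(m,a=30):
    n,l,s,c=cv2.connectedComponentsWithStats(m.astype(np.uint8))
    return [(tuple(np.round(c[i],1)),int(s[i][4]),tuple(int(t) for t in s[i][:4])) for i in range(1,n) if s[i][4]>=a]
E
python3 - <<'E'
from h import *
ims=[]
for n in('scene','side','wrist'):
    ci,im=shot(n,n+'0.png'); print(n,ci)
print(get_state())
E
```

```text
scene {'fovy': 44.30813311312165, 'cx': 321.7924684183565, 'cy': 236.02209687369736, 'k1': -0.018721508113204093, 'position': array([1.24255078, 0.98686989, 0.98562486]), 'rotation': array([ 0.92459394, -0.00321868,  2.46763241])}
side {'fovy': 42.218933583223, 'cx': 318.14499642074634, 'cy': 241.56234550343174, 'k1': -0.0737146849107865, 'position': array([-0.45055877, -1.00276988,  0.99460947]), 'rotation': array([ 1.00604918, -0.00861199, -0.72949268])}
wrist {'fovy': 65.2743993296079, 'cx': 326.95899553829355, 'cy': 240.26373234271628, 'k1': 0.017489572047530714, 'position': array([0.23762669, 0.66356522, 0.38491457]), 'rotation': array([-2.69484858e-01,  6.97016016e-04,  1.11889645e+00])}
{'time_s': 0.15, 'joint_positions': array([ 1.08668901e+00,  3.79302725e-01,  1.73462983e+00,  7.34425080e-06,
        1.02847731e+00, -3.33326190e-02]), 'dq': array([ 0.00091941, -0.00276085, -0.00099831, -0.00034716,  0.00061401,
       -0.0008846 ]), 'tau': array([ 9.13967087e-04, -7.64106345e+01, -4.34655368e+01,  6.51213597e-02,
        4.09386016e-02, -9.38991434e-05]), 'position': array([0.30485423, 0.62981037, 0.21343703]), 'tool_rot': array([-3.14077611e+00, -3.35184870e-05,  2.69081415e+00]), 'contact_force': array([ 0.42995829,  0.40897637, -0.98116716]), 'wrist_torque': array([ 0.02111081, -0.0231282 ,  0.02267605]), 'finger_force': 0.0, 'opening': 0.0913512908883109}
```

View pics/scene0.png

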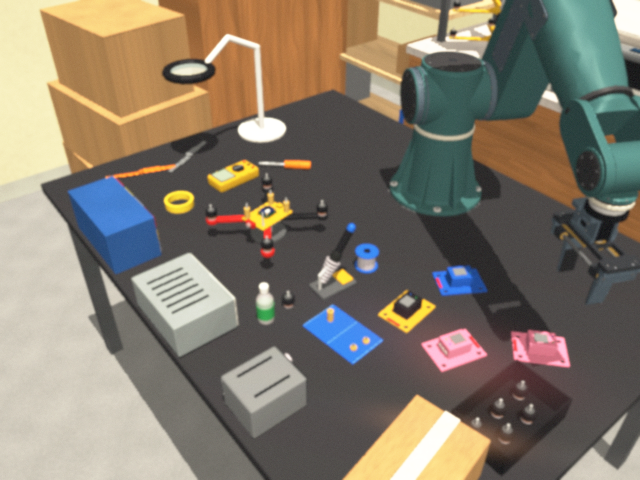

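View pics/side0.png

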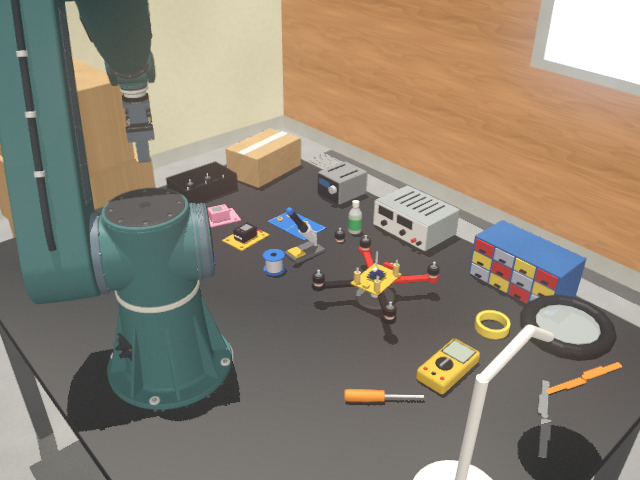

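Scene: loose spacer at (330,314) on the mat, nuts at (352,347) and (365,340). The yellow deck with its black case is at (407,308), the blue and pink decoys at (459,280), (455,348) and (540,347), and the drone at (268,213). Next come rough positions and enlarged crops.

```bash
python3 - <<'E'
s=open('h.py').read()
s=s.replace("np.array(ci['rotation']).reshape(3,3)","Rotation.from_euler('xyz',ci['rotation']).as_matrix()").replace("import numpy as np, cv2","import numpy as np, cv2\nfrom scipy.spatial.transform import Rotation")
open('h.py','w').write(s)
E
python3 - <<'E'
from h import *
S=camera_info('scene');D=camera_info('side')
a=np.load('pics/scene0.png.npy');b=np.load('pics/side0.png.npy')
print('spacer base',onz(S,330,321,.003),'deck',onz(S,407,311,.004), onz(D,246,238,.004),'drone',onz(S,268,215,.064),onz(D,376,281,.064),'flux',onz(S,266,322,0),'stand',onz(S,332,286,0),'spool',onz(S,366,270,0),'sparemotor',onz(S,288,306,0))
c1=cv2.resize(a[190:250,195:335],None,fx=5.6,fy=5,interpolation=2)
c1=cv2.resize(a[285:350,300:450],(800,300),interpolation=2)
c2=cv2.resize(a[185:245,210:330],(400,300),interpolation=2)
c3=cv2.resize(b[245:305,330:450],(400,300),interpolation=2)
cv2.imwrite('pics/c1.png',np.vstack([c1,np.hstack([c2,c3])])[:,:,::-1])
E
```

```text
spacer base [0.61681784 0.23909647 0.003     ] deck [0.45366984 0.32776067 0.004     ] [0.4477915  0.31425394 0.004     ] drone [ 0.53317792 -0.13135401  0.064     ] [ 0.52049977 -0.1498067   0.064     ] flux [0.73365775 0.14678707 0.        ] stand [ 5.33860272e-01  1.45508213e-01 -1.11022302e-16] spool [0.42594837 0.15239755 0.        ] sparemotor [6.62089794e-01 1.35300726e-01 1.11022302e-16]
```

View pics/c1.png

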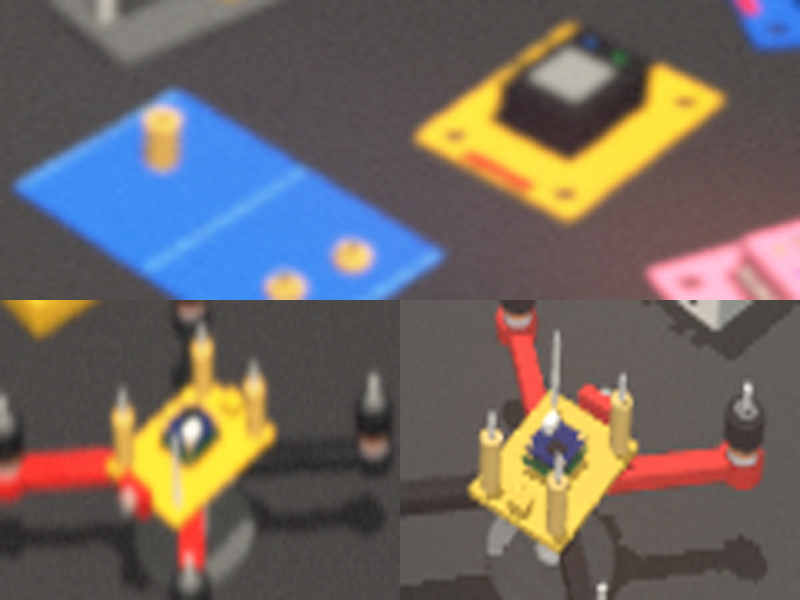

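The crop confirms it: the spacer is the tall brass tube with a dark bore at crop (162,135), and the nuts at (285,285) and (352,257) are too low. The deck is the yellow one with the black case, red bar at crop (497,172), facing roughly +x. On the drone, the bare stud (crop 178,470 left, 553,370 right) is at the front left, on the nose side towards the mat. Now I'll move over the spacer and measure the drone heading.

```bash
python3 -m jog '[{"dx":295,"dy":-380},{"dx":295,"dy":-380},{"dx":295,"dy":-380},{"dx":295,"dy":-380},{"dx":295,"dy":-380},{"dx":295,"dy":-380},{"dx":295,"dy":-380},{"dx":295,"dy":-380},{"dx":295,"dy":-380},{"dx":295,"dy":-380}]'
python3 -m jog '[{"dx":0},{"dx":0}]'
python3 - <<'E'
from h import *
S=camera_info('scene');D=camera_info('side')
m={}
for n,s,d in(('FL',(267,237),(365,237)),('FR',(211,207),(433,264)),('RL',(322,201),(318,272)),('RR',(267,176),(389,305))):
    m[n]=tri((S,*s),(D,*d)); print(n,m[n].round(3))
print('c',sum(m.values())/4,'yaw',[np.degrees(np.arctan2(*(v[1::-1]))).round(1) for v in (m['FL']+m['FR']-m['RL']-m['RR'],)])
W,im=shot('wrist','w1.png'); print(get_state()['position'],W['position'],W['rotation'])
E
```

```text
FL [ 0.614 -0.016  0.095]
FR [ 0.655 -0.222  0.093]
RL [ 0.405 -0.056  0.096]
RR [ 0.445 -0.262  0.092]
c [ 0.52957999 -0.13923141  0.09412469] yaw [np.float64(10.9)]
[0.30485699 0.62985405 0.21349414] [0.23764216 0.66359469 0.38500108] [-2.69489555e-01  5.47897732e-04  1.11889626e+00]schema error: expected keys dx, dy, dz, twist, grip
schema error: expected keys dx, dy, dz, twist, grip
```

View pics/w1.png

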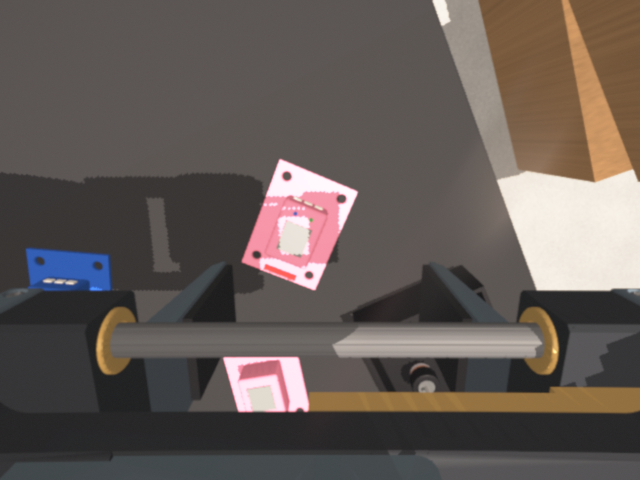

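The wrist view is still at the start pose, showing the pink decoys at (295,235) and (262,385), because rows need every key. Drone yaw is about 10.9°. I'll move over the spacer with the closing direction along the drone's x (twist −53°).

```bash
python3 -m jog '[{"dx":295,"dy":-380,"dz":0,"twist":-53,"grip":1},{"dx":295,"dy":-380,"dz":0,"twist":-53,"grip":1},{"dx":295,"dy":-380,"dz":0,"twist":-53,"grip":1},{"dx":295,"dy":-380,"dz":0,"twist":-53,"grip":1},{"dx":295,"dy":-380,"dz":0,"twist":-53,"grip":1},{"dx":295,"dy":-380,"dz":0,"twist":-53,"grip":1},{"dx":295,"dy":-380,"dz":0,"twist":-53,"grip":1},{"dx":295,"dy":-380,"dz":0,"twist":-53,"grip":1},{"dx":295,"dy":-380,"dz":0,"twist":-53,"grip":1},{"dx":295,"dy":-380,"dz":0,"twist":-53,"grip":1}]'
python3 -m jog '[{"dx":0,"dy":0,"dz":0,"twist":0,"grip":1},{"dx":0,"dy":0,"dz":0,"twist":0,"grip":1},{"dx":0,"dy":0,"dz":0,"twist":0,"grip":1}]'
python3 - <<'E'
from h import *
W,im=shot('wrist','w2.png'); s=get_state(); print(s['position'],s['tool_rot'],s['joint_positions'],W['position'],W['rotation'])
h=cv2.cvtColor(im,cv2.COLOR_RGB2HSV)
m=(h[...,0]>12)&(h[...,0]<32)&(h[...,1]>90)&(h[...,2]>90)
for b in blobs(m,60): print(b, onz(W,*b[0],.033)[:2])
S=camera_info('scene');print('iron top',onz(S,350,228,.17))
E
```

```text
time_s: 1.2
position: [0.6016, 0.2474, 0.2139]
tool_rot: [3.141, 0.0, 1.764]
contact_force: [0.6, 0.8, 0.2]
opening: 0.0912
finger_force: 0.0
time_s: 1.5
position: [0.5994, 0.2507, 0.2138]
tool_rot: [-3.141, -0.0, 1.766]
contact_force: [0.3, 0.9, -0.0]
opening: 0.0913
finger_force: 0.0
[0.5993661  0.25088579 0.21385473] [-3.14132916e+00 -3.59953674e-05  1.76678987e+00] [3.60524909e-01 3.01933761e-01 1.84015591e+00 9.35024632e-05
 9.99757024e-01 1.64480813e-01] [0.58527148 0.32531253 0.3853407 ] [-0.26929198  0.00033039  0.19441476]
((np.float64(191.4), np.float64(104.4)), 7982, (123, 54, 130, 102)) [0.46244245 0.32886209]
((np.float64(337.6), np.float64(124.9)), 95, (333, 119, 11, 13)) [0.59256223 0.3371227 ]
((np.float64(373.6), np.float64(134.2)), 104, (368, 129, 12, 11)) [0.62607863 0.33553442]
((np.float64(337.3), np.float64(231.7)), 231, (330, 222, 15, 19)) [0.61211453 0.240263  ]
((np.float64(234.5), np.float64(279.2)), 72, (232, 272, 6, 18)) [0.52078589 0.17220495]
((np.float64(111.0), np.float64(340.4)), 1292, (95, 307, 40, 68)) [0.40341657 0.07969005]
((np.float64(542.9), np.float64(340.7)), 1288, (520, 307, 40, 68)) [0.84642952 0.16665192]
((np.float64(484.1), np.float64(400.7)), 6969, (308, 387, 332, 26)) [0.80856751 0.08390175]
iron top [0.49437799 0.16016523 0.17      ]
```

View pics/w2.png

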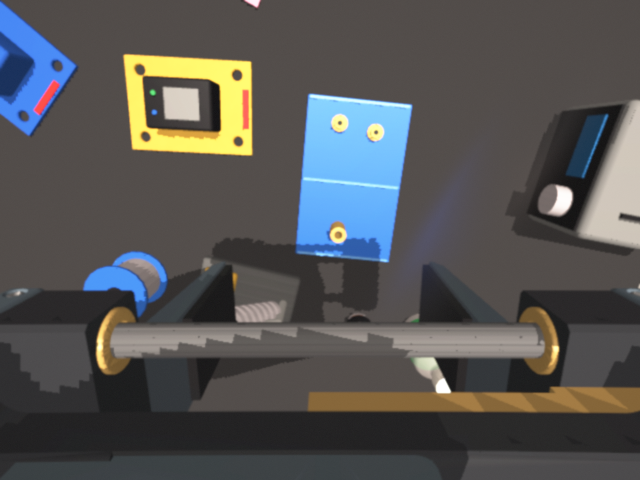

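The wrist view shows the spacer ring at about (338,235), the nuts at (340,123) and (375,132), and the deck with its red bar at (245,110), nose to +x. Next I compute both poses.

```bash
cat > deck.py <<'E'
from h import *
def deck(W,im,z):
    h=cv2.cvtColor(im,cv2.COLOR_RGB2HSV)
    y=((h[...,0]>20)&(h[...,0]<32)&(h[...,1]>120)&(h[...,2]>110)).astype(np.uint8)
    c=max(cv2.findContours(y,0,1)[0],key=cv2.contourArea)
    full=cv2.drawContours(np.zeros_like(y),[c],-1,1,-1); full=cv2.erode(full,np.ones((3,3)))
    bs=[b for b in blobs((full==1)&(y==0),12) if b[1]<250]
    return [(b[0],b[1],onz(W,*b[0],z)[:2].round(4)) for b in bs]
E
python3 - <<'E'
from deck import *
W=camera_info('wrist'); im=np.load('pics/w2.png.npy')
for d in deck(W,im,.004): print(d)
p=im[215:250,320:356].astype(int)
dk=np.zeros(im.shape[:2],bool); dk[229:242,331:345]=(im[229:242,331:345].sum(2)<230)
print(blobs(dk,3)); print(onz(W,338.3,235.5,.033))
E
```

```text
((np.float64(236.6), np.float64(74.8)), 97, array([0.4912, 0.3637]))
((np.float64(145.1), np.float64(136.2)), 89, array([0.4109, 0.2912]))
((np.float64(237.7), np.float64(141.2)), 85, array([0.4999, 0.3043]))
[]
[0.61378927 0.236933   0.033     ]
```

```bash
python3 -m jog '[{"dx":14,"dy":-14,"dz":-50,"twist":0,"grip":0},{"dx":14,"dy":-14,"dz":-100,"twist":0,"grip":0},{"dx":14,"dy":-14,"dz":-145,"twist":0,"grip":0},{"dx":14,"dy":-14,"dz":-145,"twist":0,"grip":0},{"dx":14,"dy":-14,"dz":-145,"twist":0,"grip":0},{"dx":14,"dy":-14,"dz":-145,"twist":0,"grip":0}]'
python3 - <<'E'
from h import *
W,im=shot('wrist','w3.png');print(get_state()['position'],proj(W,(.6138,.2369,.033)),proj(W,get_state()['position']))
c=im[150:390,180:500]; cv2.imwrite('pics/w3c.png',cv2.resize(c,(640,480))[:,:,::-1])
E
```

```text
time_s: 2.15
position: [0.6154, 0.2371, 0.0719]
tool_rot: [3.138, -0.0, 1.766]
contact_force: [0.6, 0.4, 0.9]
opening: 0.0471
finger_force: 0.0
[0.61554395 0.23706268 0.07203034] (np.float64(323.1703060699044), np.float64(269.1683431005793)) (np.float64(326.20220488722873), np.float64(296.33237020915055))
```

View pics/w3c.png

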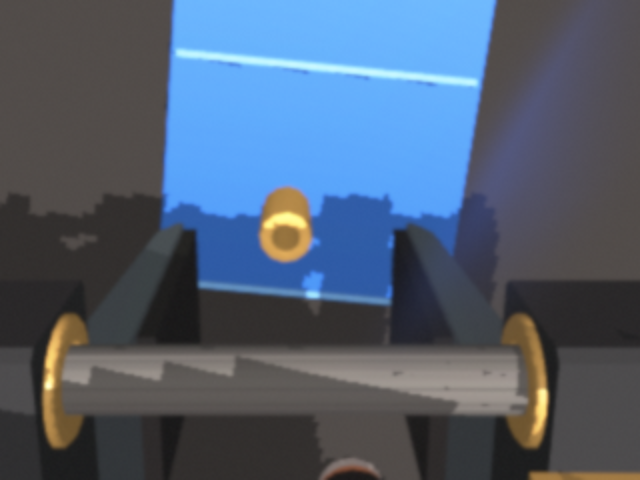

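The ring is at full-image (323,268), where predicted. Descend and grip.

```bash
python3 -m jog '[{"dx":-1.5,"dy":0,"dz":-35,"twist":0,"grip":0},{"dx":-1.5,"dy":0,"dz":-62,"twist":0,"grip":0},{"dx":-1.5,"dy":0,"dz":-62,"twist":0,"grip":0},{"dx":-1.5,"dy":0,"dz":-62,"twist":0,"grip":0},{"dx":-1.5,"dy":0,"dz":-62,"twist":0,"grip":-1},{"dx":-1.5,"dy":0,"dz":-62,"twist":0,"grip":-1},{"dx":-1.5,"dy":0,"dz":-62,"twist":0,"grip":-1},{"dx":-1.5,"dy":0,"dz":-62,"twist":0,"grip":-1},{"dx":-1.5,"dy":0,"dz":-62,"twist":0,"grip":-1}]' 20
python3 -m jog '[{"dx":0,"dy":0,"dz":0,"twist":0,"grip":-1},{"dx":0,"dy":0,"dz":0,"twist":0,"grip":-1}]'
```

```text
time_s: 3.1
position: [0.6128, 0.2362, 0.0074]
tool_rot: [3.141, -0.0, 1.766]
contact_force: [-0.6, -1.2, 6.5]
opening: 0.0151
finger_force: 20.0
time_s: 3.3
position: [0.6128, 0.2362, 0.0074]
tool_rot: [3.141, -0.0, 1.766]
contact_force: [-0.9, -1.2, 6.9]
opening: 0.0152
finger_force: 20.0
```

```bash
python3 -m jog '[{"dx":0,"dy":0,"dz":10,"twist":0,"grip":-1},{"dx":0,"dy":0,"dz":50,"twist":0,"grip":-1},{"dx":0,"dy":0,"dz":100,"twist":0,"grip":-1},{"dx":0,"dy":0,"dz":150,"twist":0,"grip":-1},{"dx":0,"dy":0,"dz":208,"twist":0,"grip":-1},{"dx":0,"dy":-10,"dz":208,"twist":0,"grip":-1},{"dx":-10,"dy":-50,"dz":208,"twist":0,"grip":-1},{"dx":-15,"dy":-95,"dz":208,"twist":0,"grip":-1}]'
python3 -m jog '[{"dx":-30,"dy":-242,"dz":0,"twist":0,"grip":-1},{"dx":-30,"dy":-242,"dz":0,"twist":0,"grip":-1},{"dx":-30,"dy":-242,"dz":0,"twist":0,"grip":-1},{"dx":-30,"dy":-242,"dz":0,"twist":0,"grip":-1},{"dx":-30,"dy":-242,"dz":-10,"twist":0,"grip":-1},{"dx":-30,"dy":-242,"dz":-45,"twist":0,"grip":-1},{"dx":-30,"dy":-242,"dz":-45,"twist":0,"grip":-1},{"dx":-30,"dy":-242,"dz":-45,"twist":0,"grip":-1},{"dx":-30,"dy":-242,"dz":-45,"twist":0,"grip":-1}]'
python3 - <<'E'
from h import *
W,im=shot('wrist','w4.png');s=get_state();print(s['position'],s['tool_rot'],s['opening'],W['position'],W['rotation'],proj(W,s['position']))
S,b=shot('scene','s4.png');D,c=shot('side','d4.png')
L=cv2.resize(im[80:380,130:530],(800,600)); cv2.imwrite('pics/w4c.png',L[:,:,::-1])
E
```

```text
time_s: 4.1
position: [0.5968, 0.1406, 0.2154]
tool_rot: [3.141, -0.0, 1.768]
contact_force: [0.9, -0.5, -0.8]
opening: 0.0148
finger_force: 20.0
time_s: 5.0
position: [0.5681, -0.1003, 0.1712]
tool_rot: [3.141, 0.0, 1.767]
contact_force: [0.8, 1.0, -0.2]
opening: 0.0151
finger_force: 20.0
[ 0.56828609 -0.10028914  0.17131948] [3.14013904e+00 5.95743351e-04 1.76697150e+00] 0.01534021998480631 [ 0.5537141  -0.02563636  0.3427436 ] [-0.26975931 -0.00109872  0.1949384 ] (np.float64(326.24546203538284), np.float64(296.0969632494779))
```

View pics/w4c.png

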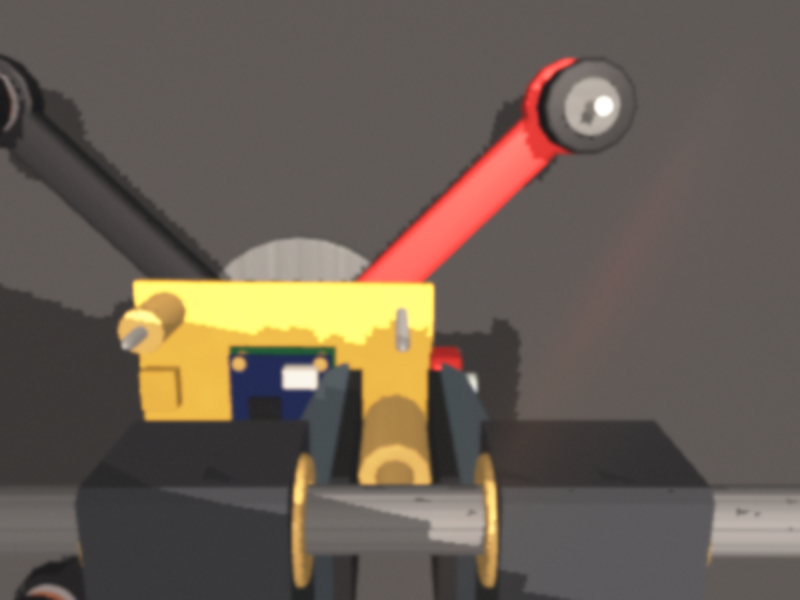

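Crop view: the bare stud foot is at (402,311) and its tip at (403,350). The held spacer's upper ring is at (395,467), and the RL stud tip is at (122,345). Measuring them.

Run:
```python
from h import *
W=dict(position=[0.5537141,-0.02563636,0.3427436],rotation=[-0.26975931,-0.00109872,0.1949384],**{k:camera_info('wrist')[k] for k in('fovy','cx','cy','k1')})
f=lambda u,v:(130+u/2,80+v/2)
im=np.load('pics/w4.png.npy')
print('tip',onz(W,*f(403,349),.1095),'foot',onz(W,*f(402,312),.064),'RL tip',onz(W,*f(122,346),.1095))
z=.1713
print('ring',onz(W,*f(395,467),z-.0044+.03))
# refine stud: bright grey pixels on yellow
r=im[225:262,320:345].astype(int)
g=(abs(r[...,0]-r[...,2])<45)&(r.sum(2)>200)
for v in range(0,37,2): print(225+v,320+np.where(g[v])[0])
# ring: 
r=im[295:330,308:348]; 
for v in range(0,30,3): print(295+v,[tuple(int(t) for t in r[v,c]) for c in range(2,38,5)])
```

```text
tip [ 0.57123272 -0.09774052  0.1095    ] foot [ 0.57133487 -0.09724954  0.064     ] RL tip [ 0.48140329 -0.11437963  0.1095    ]
ring [ 0.56818732 -0.09692001  0.1969    ]
225 []
227 []
229 []
231 []
233 []
235 [329 330 331]
237 [329 330 331 332]
239 [329 330 331 332]
241 [329 330 331 332]
243 [329 330 331 332]
245 [329 330 331 332 333]
247 [329 330 331 332 333]
249 [329 330 331 332 333]
251 [329 330 331 332 333]
253 [329 330 331 332 333]
255 []
257 []
259 []
261 []
295 [(67, 55, 39), (169, 129, 71), (175, 135, 74), (172, 132, 72), (171, 130, 73), (169, 131, 72), (162, 124, 69), (34, 33, 33)]
298 [(75, 60, 42), (169, 130, 71), (176, 135, 75), (173, 132, 73), (170, 130, 72), (168, 130, 72), (162, 125, 69), (36, 35, 33)]
301 [(93, 73, 46), (170, 131, 72), (176, 136, 74), (180, 139, 76), (178, 137, 75), (168, 130, 71), (162, 124, 68), (44, 39, 34)]
304 [(109, 84, 50), (173, 132, 73), (232, 184, 99), (240, 196, 106), (239, 195, 105), (207, 158, 86), (163, 124, 69), (52, 43, 36)]
307 [(126, 98, 57), (221, 171, 93), (241, 198, 107), (238, 193, 104), (235, 189, 102), (236, 190, 103), (186, 143, 78), (62, 50, 36)]
310 [(138, 107, 61), (241, 198, 106), (236, 190, 103), (207, 159, 86), (217, 167, 90), (234, 187, 101), (233, 186, 101), (75, 60, 41)]
313 [(180, 138, 76), (239, 194, 106), (190, 146, 80), (178, 135, 75), (173, 133, 73), (214, 164, 89), (235, 190, 102), (96, 76, 47)]
316 [(224, 175, 94), (237, 191, 103), (170, 130, 71), (177, 136, 75), (172, 132, 73), (167, 130, 71), (236, 189, 103), (124, 96, 57)]
319 [(219, 168, 91), (239, 194, 104), (170, 131, 71), (178, 137, 75), (173, 133, 73), (164, 126, 69), (238, 192, 104), (159, 122, 67)]
322 [(122, 101, 75), (148, 118, 79), (110, 92, 69), (114, 95, 72), (113, 95, 73), (114, 95, 72), (148, 120, 83), (93, 81, 67)]
```

```bash
python3 -m jog '[{"dx":3,"dy":2.5,"dz":-20,"twist":0,"grip":-1},{"dx":3,"dy":2.5,"dz":-44,"twist":0,"grip":-1},{"dx":3,"dy":2.5,"dz":-44,"twist":0,"grip":-1},{"dx":3,"dy":2.5,"dz":-44,"twist":0,"grip":-1},{"dx":3,"dy":2.5,"dz":-44,"twist":0,"grip":-1}]'
python3 - <<'E'
from h import *
W,im=shot('wrist','w5.png');s=get_state();p=s['position'];print(p,s['tool_rot'])
S,b=shot('scene','s5.png');D,c=shot('side','d5.png')
def crop(I,u,v,w,h,size): 
    u,v=int(u),int(v); print(u-w//2,v-h//2); return cv2.resize(I[v-h//2:v+h//2,u-w//2:u+w//2],size,interpolation=cv2.INTER_CUBIC)
A=crop(im,326,265,130,200,(390,600)); B=crop(b,*proj(S,p),82,60,(410,300)); C=crop(c,*proj(D,p),82,60,(410,300))
cv2.imwrite('pics/c5.png',np.hstack([A,np.vstack([B,C])])[:,:,::-1])
E
```

```text
time_s: 5.65
position: [0.5712, -0.0985, 0.1273]
tool_rot: [3.14, 0.001, 1.766]
contact_force: [0.8, 0.3, -1.0]
opening: 0.0147
finger_force: 20.0
[ 0.57124537 -0.09850816  0.12730695] [3.13996355e+00 7.24636288e-04 1.76587369e+00]
261 165
220 175
335 214
```

View pics/c5.png

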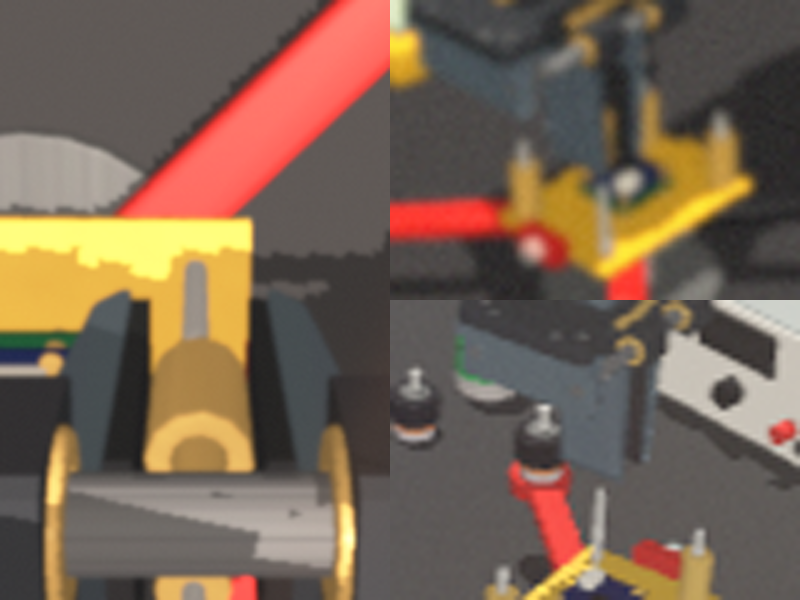

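The wrist crop shows the stud column at 195 against the spacer centre at 198. The stud foot's near edge is at row 262 and the spacer's lower rim at row 338.

Run:
```python
from h import *
W=camera_info('wrist');im=np.load('pics/w5.png.npy').astype(int)
print([ (r,tuple(im[r,326])) for r in range(246,285)])
for r in(265,285,300): print(r,[tuple(im[r,c]) for c in range(308,347,1)][0:0],[c for c in range(305,350) if im[r,c,0]-im[r,c,2]>40])
for v in(251.5,252.5): print('foot+2.5',onz(W,326,v,.064))
for v in(277,278): print('spacer low rim +8',onz(W,327,v,.1229))
```

```text
[(246, (np.int64(255), np.int64(254), np.int64(125))), (247, (np.int64(255), np.int64(250), np.int64(114))), (248, (np.int64(252), np.int64(223), np.int64(90))), (249, (np.int64(241), np.int64(191), np.int64(76))), (250, (np.int64(236), np.int64(184), np.int64(79))), (251, (np.int64(222), np.int64(173), np.int64(99))), (252, (np.int64(177), np.int64(153), np.int64(126))), (253, (np.int64(155), np.int64(145), np.int64(135))), (254, (np.int64(152), np.int64(144), np.int64(135))), (255, (np.int64(152), np.int64(144), np.int64(135))), (256, (np.int64(153), np.int64(144), np.int64(136))), (257, (np.int64(153), np.int64(145), np.int64(136))), (258, (np.int64(153), np.int64(145), np.int64(136))), (259, (np.int64(154), np.int64(145), np.int64(137))), (260, (np.int64(154), np.int64(145), np.int64(136))), (261, (np.int64(154), np.int64(146), np.int64(137))), (262, (np.int64(154), np.int64(145), np.int64(137))), (263, (np.int64(154), np.int64(145), np.int64(137))), (264, (np.int64(155), np.int64(147), np.int64(138))), (265, (np.int64(155), np.int64(146), np.int64(137))), (266, (np.int64(155), n
[... 1025 characters left out ...]
10, 311, 312, 313, 314, 315, 316, 317, 318, 319, 320, 321, 322, 330, 331, 332, 333, 334, 335, 336, 337, 338, 339, 340, 341, 342, 343, 344]
285 [] [310, 311, 312, 313, 314, 315, 316, 317, 318, 319, 320, 321, 322, 323, 324, 325, 326, 327, 328, 329, 330, 331, 332, 333, 334, 335, 336, 337, 338, 339, 340, 341, 342, 343]
300 [] [310, 311, 312, 313, 314, 315, 316, 317, 318, 319, 320, 321, 322, 323, 324, 325, 326, 327, 328, 329, 330, 331, 332, 333, 334, 335, 336, 337, 338, 339, 340, 341, 342, 343]
foot+2.5 [ 0.57028596 -0.09502151  0.064     ]
foot+2.5 [ 0.57041757 -0.09569417  0.064     ]
spacer low rim +8 [ 0.56990022 -0.0901194   0.1229    ]
spacer low rim +8 [ 0.57000295 -0.09064247  0.1229    ]
```

```bash
python3 -m jog '[{"dx":-0.4,"dy":0.6,"dz":0,"twist":0,"grip":-1},{"dx":-0.4,"dy":0.6,"dz":-8,"twist":0,"grip":-1},{"dx":-0.4,"dy":0.6,"dz":-14,"twist":0,"grip":-1},{"dx":-0.4,"dy":0.6,"dz":-20,"twist":0,"grip":-1},{"dx":-0.4,"dy":0.6,"dz":-25,"twist":0,"grip":-1},{"dx":-0.4,"dy":0.6,"dz":-25,"twist":0,"grip":-1},{"dx":-0.4,"dy":0.6,"dz":-25,"twist":0,"grip":-1}]'
```

```text
time_s: 6.5
position: [0.5701, -0.0978, 0.1008]
tool_rot: [-3.141, -0.0, 1.766]
contact_force: [-0.2, 0.2, 0.7]
opening: 0.0151
finger_force: 20.0
```

```bash
python3 -m jog '[{"dx":0,"dy":0,"dz":-10,"twist":0,"grip":-1},{"dx":0,"dy":0,"dz":-20,"twist":0,"grip":-1},{"dx":0,"dy":0,"dz":-28,"twist":0,"grip":-1},{"dx":0,"dy":0,"dz":-30,"twist":0,"grip":-1},{"dx":0,"dy":0,"dz":-31,"twist":0,"grip":-1},{"dx":0,"dy":0,"dz":-31,"twist":0,"grip":-1},{"dx":0,"dy":0,"dz":-31,"twist":0,"grip":-1}]'
```

```text
time_s: 7.2
position: [0.5699, -0.0966, 0.0691]
tool_rot: [-3.141, -0.002, 1.766]
contact_force: [2.4, 14.4, -1.0]
opening: 0.0149
finger_force: 26.9
```

```bash
python3 -m jog '[{"dx":0,"dy":1,"dz":0,"twist":0,"grip":-0.5},{"dx":0,"dy":1,"dz":0,"twist":0,"grip":-0.5},{"dx":0,"dy":1,"dz":0,"twist":0,"grip":-0.5},{"dx":0,"dy":1,"dz":0,"twist":0,"grip":-0.5}]'
```

```text
time_s: 7.6
position: [0.5686, -0.0961, 0.0688]
tool_rot: [-3.139, -0.002, 1.766]
contact_force: [-5.1, 5.5, 2.2]
opening: 0.0229
finger_force: 3.2
```

```bash
python3 -m jog '[{"dx":2,"dy":3,"dz":0,"twist":0,"grip":-0.5},{"dx":2,"dy":3,"dz":0,"twist":0,"grip":-0.5},{"dx":2,"dy":3,"dz":0,"twist":0,"grip":-0.5}]'
python3 - <<'E'
from h import *
W,im=shot('wrist','w6.png');s=get_state();print(s['position'],s['contact_force'])
S,b=shot('scene','s6.png');D,c=shot('side','d6.png');p=s['position']
def crop(I,u,v,w,h,size): 
    u,v=int(u),int(v); print(u-w//2,v-h//2); return cv2.resize(I[v-h//2:v+h//2,u-w//2:u+w//2],size,interpolation=cv2.INTER_CUBIC)
A=crop(im,326,275,150,230,(390,600)); B=crop(b,*proj(S,p),82,60,(410,300)); C=crop(c,*proj(D,p),82,60,(410,300))
cv2.imwrite('pics/c6.png',np.hstack([A,np.vstack([B,C])])[:,:,::-1])
E
```

```text
time_s: 7.9
position: [0.5722, -0.0938, 0.0697]
tool_rot: [3.142, 0.0, 1.766]
contact_force: [0.1, -0.2, 0.2]
opening: 0.0226
finger_force: 0.0
[ 0.57215653 -0.09387745  0.06975784] [-0.76415137  0.052168    0.27714245]
251 160
222 194
333 232
```

View pics/c6.png

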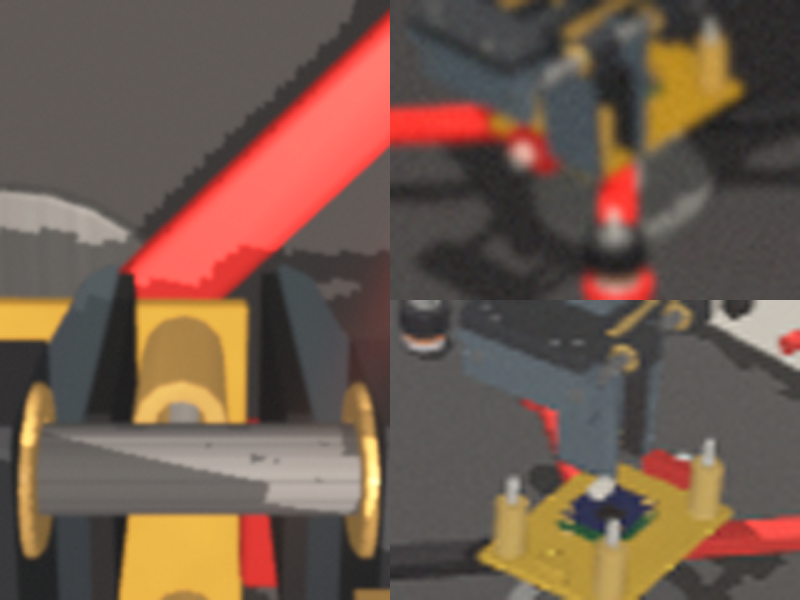

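The spacer is on the stud: its steel end shows in the ring at crop (182,412), the lower end is on the deck, and there's no contact force. I'll lift off and take a wrist view from above to measure the tips.

```bash
python3 -m jog '[{"dx":0,"dy":0,"dz":15,"twist":0,"grip":-0.5},{"dx":0,"dy":0,"dz":60,"twist":0,"grip":-0.5},{"dx":0,"dy":0,"dz":110,"twist":0,"grip":0.6},{"dx":0,"dy":0,"dz":160,"twist":0,"grip":0.6},{"dx":-25,"dy":-50,"dz":190,"twist":0,"grip":0.6},{"dx":-40,"dy":-105,"dz":190,"twist":0,"grip":0.6},{"dx":-40,"dy":-105,"dz":190,"twist":0,"grip":0.6},{"dx":-40,"dy":-105,"dz":190,"twist":0,"grip":0.6},{"dx":-40,"dy":-105,"dz":190,"twist":0,"grip":0.6}]'
python3 - <<'E'
from h import *
W,im=shot('wrist','w7.png');s=get_state();print(s['position'],W['position'],W['rotation'])
c0=np.array([.530,-.138]);a=np.radians(10.7);R=np.array([[np.cos(a),-np.sin(a)],[np.sin(a),np.cos(a)]])
T=[]
for n,q in(('FL',(45,30)),('FR',(45,-30)),('RL',(-45,30)),('RR',(-45,-30))):
    g=c0+R@np.array(q)/1000; u,v=proj(W,(*g,.11)); u,v=int(u),int(v)
    p=im[v-22:v+22,u-22:u+22]; print(n,u,v); T.append(cv2.resize(p,(300,300),interpolation=cv2.INTER_CUBIC))
cv2.imwrite('pics/c7.png',np.vstack([np.hstack(T[:2]),np.hstack(T[2:])])[:,:,::-1])
h=cv2.cvtColor(im,cv2.COLOR_RGB2HSV)
m=(h[...,1]<50)&(h[...,2]>130); m[300:]=0
for b in blobs(m,4): print(b)
E
```

```text
time_s: 8.95
position: [0.532, -0.1988, 0.2607]
tool_rot: [3.141, 0.0, 1.765]
contact_force: [-0.6, -0.1, -0.4]
opening: 0.0723
finger_force: 0.0
[ 0.53215299 -0.1982825   0.26032278] [ 0.51780515 -0.12412156  0.43218747] [-0.26956173 -0.00065498  0.19287538]
FL 393 119
FR 389 192
RL 283 118
RR 285 191
((np.float64(633.1), np.float64(32.1)), 440, (620, 2, 20, 51))
((np.float64(212.0), np.float64(16.1)), 393, (201, 4, 23, 25))
((np.float64(472.9), np.float64(17.7)), 421, (462, 6, 23, 25))
((np.float64(620.6), np.float64(112.2)), 2806, (585, 64, 55, 86))
((np.float64(339.5), np.float64(102.7)), 75, (325, 101, 28, 4))
((np.float64(287.2), np.float64(115.0)), 19, (285, 113, 5, 5))
((np.float64(395.0), np.float64(115.6)), 31, (391, 113, 9, 6))
((np.float64(322.0), np.float64(137.1)), 25, (319, 133, 9, 11))
((np.float64(351.0), np.float64(141.1)), 186, (342, 133, 19, 27))
((np.float64(416.3), np.float64(151.3)), 86, (413, 145, 8, 14))
((np.float64(319.0), np.float64(152.0)), 5, (319, 150, 1, 5))
((np.float64(320.0), np.float64(166.0)), 13, (319, 162, 4, 9))
((np.float64(356.0), np.float64(164.3)), 7, (353, 164, 7, 2))
((np.float64(338.3), np.float64(169.7)), 31, (327, 166, 27, 5))
((np.float64(288.5), np.float64(187.7)), 15, (287, 186, 4, 5))
((np.float64(391.8), np.float64(188.1)), 20, (389, 186, 6, 5))
((np.float64(448.4), np.float64(265.4)), 236, (439, 257, 19, 17))
((np.float64(226.5), np.float64(266.1)), 42, (223, 262, 8, 9))
((np.float64(549.2), np.float64(281.8)), 6, (547, 280, 5, 4))
((np.float64(634.0), np.float64(289.9)), 27, (628, 289, 12, 3))
```

View pics/c7.png

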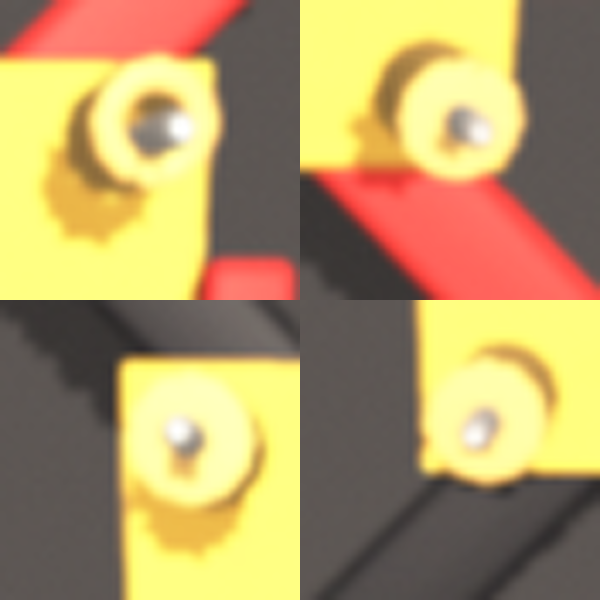

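All four corners now carry spacers, with tips at patch (183,126), (182,130), (180,132) and (180,130). FL's spacer matches the others. Next is the drone pose from the tips.

Run:
```python
from h import *
W=camera_info('wrist')
px=[(397.3,115.0),(393.2,188.6),(286.9,114.9),(288.9,187.6)]
M=np.array([[45,30],[45,-30],[-45,30],[-45,-30]])/1e3
P=np.array([onz(W,*p,.1095)[:2] for p in px]);print(P.round(4))
c=P.mean(0);z=((P-c)@[1,1j])*np.conj(M@[1,1j]);a=np.angle(z.sum());print(c,np.degrees(a))
R=np.array([[np.cos(a),-np.sin(a)],[np.sin(a),np.cos(a)]]);print((P-c-M@R.T)*1e3)
print(get_state()['tool_rot'],get_state()['position'],get_state()['joint_positions'])
```

```text
[[ 0.571  -0.096 ]
 [ 0.5821 -0.1548]
 [ 0.4827 -0.1132]
 [ 0.4941 -0.1712]]
[ 0.53248176 -0.13379554] 10.818133255703605
[[-0.01808925 -0.08179027]
 [-0.17317467 -0.00284164]
 [ 0.04020984 -0.4114167 ]
 [ 0.15105408  0.49604862]]
[ 3.14134039e+00 -2.12976485e-05  1.76574219e+00] [ 0.53215299 -0.1982825   0.26032278] [-3.97784163e-01  1.16314718e-01  1.97467998e+00  1.82785417e-04
  1.05040062e+00 -5.92820891e-01]
```

```bash
python3 -m jog '[{"dx":-81,"dy":500,"dz":0,"twist":87,"grip":0.6},{"dx":-81,"dy":500,"dz":0,"twist":87,"grip":0.6},{"dx":-81,"dy":500,"dz":0,"twist":87,"grip":0.6},{"dx":-81,"dy":500,"dz":0,"twist":87,"grip":0.6},{"dx":-81,"dy":500,"dz":0,"twist":87,"grip":0.6},{"dx":-81,"dy":500,"dz":0,"twist":87,"grip":0.6},{"dx":-81,"dy":500,"dz":0,"twist":87,"grip":0.6},{"dx":-81,"dy":500,"dz":0,"twist":87,"grip":0.6},{"dx":-81,"dy":500,"dz":0,"twist":87,"grip":0.6},{"dx":-81,"dy":500,"dz":0,"twist":87,"grip":0.6}]'
python3 -m jog '[{"dx":0,"dy":26,"dz":-50,"twist":0,"grip":0.6},{"dx":0,"dy":26,"dz":-100,"twist":0,"grip":0.6},{"dx":0,"dy":26,"dz":-140,"twist":0,"grip":0.6},{"dx":0,"dy":26,"dz":-140,"twist":0,"grip":0.6},{"dx":0,"dy":26,"dz":-140,"twist":0,"grip":0.6},{"dx":0,"dy":26,"dz":-140,"twist":0,"grip":0.6},{"dx":0,"dy":26,"dz":-140,"twist":0,"grip":0.6}]'
python3 - <<'E'
from deck import *
W,im=shot('wrist','w8.png');s=get_state();print(s['position'],s['tool_rot'],s['joint_positions'])
for d in deck(W,im,.004): print(d)
E
```

```text
time_s: 10.0
position: [0.4506, 0.2977, 0.2601]
tool_rot: [3.142, 0.0, -3.01]
contact_force: [0.7, -0.2, -0.2]
opening: 0.073
finger_force: 0.0
time_s: 10.7
position: [0.4533, 0.3215, 0.1224]
tool_rot: [3.14, 0.003, -3.017]
contact_force: [-0.5, 0.1, 0.7]
opening: 0.0729
finger_force: 0.0
[0.45319601 0.32137214 0.12212732] [ 3.14011293e+00  2.99747556e-03 -3.01761409e+00] [ 5.74860153e-01  2.86424687e-01  2.06795307e+00  3.63637061e-05
  7.83872179e-01 -1.11994267e+00]
((np.float64(370.0), np.float64(283.0)), 103, array([0.4912, 0.3632]))
((np.float64(297.7), np.float64(284.8)), 101, array([0.5001, 0.3039]))
```

```bash
python3 -m jog '[{"dx":-2,"dy":5.5,"dz":0,"twist":1.3,"grip":0.6},{"dx":-2,"dy":5.5,"dz":-30,"twist":1.3,"grip":0.6},{"dx":-2,"dy":5.5,"dz":-60,"twist":1.3,"grip":0.6},{"dx":-2,"dy":5.5,"dz":-60,"twist":1.3,"grip":0.6},{"dx":-2,"dy":5.5,"dz":-60,"twist":1.3,"grip":0.6},{"dx":-2,"dy":5.5,"dz":-60,"twist":1.3,"grip":0.6}]'
```

```text
time_s: 11.35
position: [0.4509, 0.3269, 0.0615]
tool_rot: [3.141, 0.002, -2.994]
contact_force: [-0.6, 0.4, -0.2]
opening: 0.0729
finger_force: 0.0
```

```bash
python3 -m jog '[{"dx":0,"dy":0,"dz":-30,"twist":0,"grip":0.6},{"dx":0,"dy":0,"dz":-51,"twist":0,"grip":0.6},{"dx":0,"dy":0,"dz":-51,"twist":0,"grip":0.6},{"dx":0,"dy":0,"dz":-51,"twist":0,"grip":0.6},{"dx":0,"dy":0,"dz":-51,"twist":0,"grip":-0.3},{"dx":0,"dy":0,"dz":-51,"twist":0,"grip":-0.3},{"dx":0,"dy":0,"dz":-51,"twist":0,"grip":-0.3},{"dx":0,"dy":0,"dz":-51,"twist":0,"grip":-0.3},{"dx":0,"dy":0,"dz":-51,"twist":0,"grip":-0.3}]' 35
```

```text
time_s: 12.25
position: [0.4503, 0.3264, 0.0094]
tool_rot: [3.141, 0.0, -2.995]
contact_force: [-1.6, -1.2, 7.8]
opening: 0.0441
finger_force: 35.0
```

```bash
python3 -m jog '[{"dx":0,"dy":0,"dz":5,"twist":0,"grip":-0.3},{"dx":0,"dy":0,"dz":25,"twist":0,"grip":-0.3},{"dx":0,"dy":0,"dz":60,"twist":0,"grip":-0.3},{"dx":0,"dy":0,"dz":100,"twist":0,"grip":-0.3},{"dx":0,"dy":0,"dz":140,"twist":0,"grip":-0.3},{"dx":0,"dy":0,"dz":180,"twist":0,"grip":-0.3},{"dx":0,"dy":0,"dz":215,"twist":0,"grip":-0.3},{"dx":0,"dy":0,"dz":215,"twist":0,"grip":-0.3},{"dx":0,"dy":0,"dz":215,"twist":0,"grip":-0.3}]'
```

```text
time_s: 13.15
position: [0.4501, 0.3262, 0.2243]
tool_rot: [3.141, 0.001, -2.995]
contact_force: [-0.3, 0.2, -2.6]
opening: 0.0439
finger_force: 35.0
```

```bash
python3 -m jog '[{"dx":3,"dy":-12,"dz":0,"twist":0,"grip":-0.3},{"dx":8,"dy":-36,"dz":0,"twist":0.5,"grip":-0.3},{"dx":14,"dy":-72,"dz":0,"twist":1,"grip":-0.3},{"dx":20,"dy":-108,"dz":0,"twist":1.5,"grip":-0.3},{"dx":26,"dy":-144,"dz":0,"twist":2,"grip":-0.3},{"dx":32,"dy":-180,"dz":0,"twist":2.4,"grip":-0.3},{"dx":38,"dy":-216,"dz":0,"twist":2.4,"grip":-0.3},{"dx":44,"dy":-252,"dz":0,"twist":2.4,"grip":-0.3},{"dx":50,"dy":-288,"dz":0,"twist":2.4,"grip":-0.3},{"dx":56,"dy":-320,"dz":0,"twist":2.4,"grip":-0.3}]'
python3 -m jog '[{"dx":6,"dy":-35,"dz":0,"twist":0,"grip":-0.3},{"dx":12,"dy":-70,"dz":0,"twist":0,"grip":-0.3},{"dx":18,"dy":-100,"dz":0,"twist":0,"grip":-0.3},{"dx":22,"dy":-120,"dz":0,"twist":0,"grip":-0.3},{"dx":26,"dy":-132,"dz":0,"twist":0,"grip":-0.3},{"dx":26,"dy":-139,"dz":0,"twist":0,"grip":-0.3},{"dx":26,"dy":-140,"dz":0,"twist":0,"grip":-0.3},{"dx":26,"dy":-140,"dz":0,"twist":0,"grip":-0.3},{"dx":26,"dy":-140,"dz":0,"twist":0,"grip":-0.3}]'
python3 - <<'E'
from deck import *
W,im=shot('wrist','w9.png');s=get_state();print(s['position'],s['tool_rot'],s['opening'])
p=s['position']
for d in deck(W,im,p[2]-.0094+.004): print(d)
print(proj(W,(.5321,-.134,.1)))
E
```

```text
time_s: 14.15
position: [0.505, 0.0039, 0.2224]
tool_rot: [3.141, -0.003, -2.953]
contact_force: [0.0, 0.4, -1.4]
opening: 0.0434
finger_force: 35.0
time_s: 15.05
position: [0.5319, -0.1331, 0.2238]
tool_rot: [3.141, -0.0, -2.952]
contact_force: [0.8, 0.5, -1.1]
opening: 0.0437
finger_force: 35.0
[ 0.5320312  -0.13303737  0.22393876] [ 3.14151085e+00  9.29723819e-06 -2.95196193e+00] 0.04412983125379486
((np.float64(366.4), np.float64(162.5)), 68, array([ 0.4664, -0.1261]))
((np.float64(291.2), np.float64(169.8)), 135, array([ 0.4762, -0.1598]))
((np.float64(329.8), np.float64(175.7)), 16, array([ 0.4755, -0.1416]))
((np.float64(279.1), np.float64(178.3)), 39, array([ 0.4812, -0.1647]))
((np.float64(386.5), np.float64(235.1)), 28, array([ 0.4985, -0.1091]))
((np.float64(388.5), np.float64(249.2)), 44, array([ 0.5053, -0.1064]))
(np.float64(324.7226937093713), np.float64(231.9127255092815))
```

The picture budget is used up, so from here I measure numerically. Descend to just above the hold height, then look through the rear holes for the tips.

```bash
python3 -m jog '[{"dx":-0.7,"dy":-1.5,"dz":-20,"twist":0,"grip":-0.3},{"dx":-0.7,"dy":-1.5,"dz":-50,"twist":0,"grip":-0.3},{"dx":-0.7,"dy":-1.5,"dz":-75,"twist":0,"grip":-0.3},{"dx":-0.7,"dy":-1.5,"dz":-88,"twist":0,"grip":-0.3},{"dx":-0.7,"dy":-1.5,"dz":-90,"twist":0,"grip":-0.3},{"dx":-0.7,"dy":-1.5,"dz":-90,"twist":0,"grip":-0.3},{"dx":-0.7,"dy":-1.5,"dz":-90,"twist":0,"grip":-0.3}]'
python3 - <<'E'
from h import *
W,im=shot('wrist','w10.png');s=get_state();p=s['position'];print(p,s['tool_rot'])
a=np.radians(10.85);R=np.array([[np.cos(a),-np.sin(a)],[np.sin(a),np.cos(a)]])
c=p[:2]+R@[.0009,0]
for n,q in(('RL',(-.045,.03)),('RR',(-.045,-.03))):
    g=c+R@q; u,v=proj(W,(*g,p[2]-.0054)); print(n,'hole pred',u,v,'tip pred',proj(W,(*(np.array([.532,-.1345])+R@q),.11)))
    u,v=int(u),int(v)
    h=cv2.cvtColor(im,cv2.COLOR_RGB2HSV)[v-18:v+19,u-18:u+19]
    print(u-18,v-18)
    for r in range(0,37): print(''.join('Y' if S>110 and V>150 and 18<H<34 else ('y' if S>90 and V>60 else ('#' if V<90 else '+' if V<150 else 'W')) for H,S,V in h[r]))
E
```

```text
time_s: 15.8
position: [0.5322, -0.1354, 0.1351]
tool_rot: [-3.141, 0.001, -2.953]
contact_force: [-0.6, 0.5, -1.7]
opening: 0.0437
finger_force: 35.0
[ 0.53216513 -0.13540571  0.13511635] [-3.14077420e+00  1.58185721e-03 -2.95274465e+00]
RL hole pred 388.10648519504997 202.88276125109283 tip pred (np.float64(384.0606953020368), np.float64(194.76394835790572))
370 184
Yyyyyyyyyyyyyyyyyyyyyyyyyyyyyyyyyyyyy
Yyyyyyyyyyyyyyyyyyyyyyyyyyyyyyyyyyyyy
Yyyyyyyyyyyyyyyyyyyyyyyyyyyyyyyyyyyyy
yyyyyyyyyyyyyyyyyyyyyyyyyyyyyyyyyyyyy
yyyyyyyyyyyyyyyyyyyyyyyyyyyyyyyyyyyyy
yyyyyyyyyyyyyyyyyyyyyyyyyyyyyyyyyyyyy
yyyyyyyyyyyyyyyyyyyyyyyyyyyyyyyyyyyyy
yyyyyyyyyyyyyyyyyYYYYYYYYYyyyyyyyyYYY
yyyyyyyyyyyyyyyYYYYYYYYYYYYYyyyyyYYYY
YYYYYyyyyyyyyYYYYYYYYYYYYYYYYyyyyYYYY
YYYYYYYYYyyyYYYyyYYYYYYyYYYYYYYyYYYYY
YYYYYYYYYYYYYyWWWyYYYYyyyyyYYYYYYYYYY
YYYYYYYYYYYYYWWWWyYYYYyy##yyYYYYYYYYY
YYYYYYYYYYYYyWWWyYYYYYyy###yyYYYYYYYY
YYYYYYYYYYYyyWWyYYYYYyy#####yYYYYYYYY
YYYYYYYYYYYYyyYYYYYYyyy#####+yYYYYYYY
YYYYYYYYYYYYYYYYYYYYyy#####++yYYYYYYY
YYYYYYYYYYYYYYYYYYYyy#####+++yYYYYYYY
YYYYYYYYYYYYYYYYYYYYy###+++++yYYYYYYY
YYYYYYY
[... 1513 characters left out ...]
YYYYYYYYYYYYYYYY
YYYYYYYYYYYyy######yYYYYYYYYYYYYYYYYY
YYYYYYYYYYYYy######yYYYYYYYYYYYYYYYYY
YYYYYYYYYYYYy+#####yyYYYYYYYYYYYYYYYY
YYYYYYYYYYYYYy#####yYYYYYYYYYYYYYYYYY
YYYYYYYYYYYYYYy####yyYYYYYYYYYYYYYYYY
YYYYYYYYYYYYYYyy###yyYYYYYYYYYYYYYYYY
YYYYYYYYYYYYYYYyyy#yYYYYYYYYYYYYYYYYY
YYYYYYYYYYYYYYYYYYyyYYYYYYYYYYYYYYYYY
YYYYYYYYYYYYYYYYYYYYYYYYYYYYYYYYYYYYY
YYYYYYYYYYYYYYYYYYYYYYYYYYYYYYYYYYYYY
YYYYYYYYYYYYYYYYYYYYYYYYYYYYYYYYYYYYY
YYYYYYYYYYYYYYYYYYYYYYYYYYYYYYYYYYYYY
YYYYYYYYYYYYYYYYYYYYYYYYYYYYYYYYYYYYY
YYYYYYYYYYYYYYYYYYYYYYYYYYYYYYYYYYYYY
YYYYYYYYYYYYYYYYYYYYYYYYYYYYYYYYYYYYY
YYYYYYYYYYYYYYYYYYYYYYYYYYYYYYYYYYYYY
YYYYYYYYYYYYYYYYYYYYYYYYYYYYYYYYYYYYY
YYYYYYYYYYYYYYYYYYYYYYYYYYYYYYYYYYYYY
```

Through the rear holes the tips show at (384.5,196.5) and (269.5,196), against predictions of (384.1,194.8) and (270.1,194.9). Hole rims fit to within 1 mm, so x/y and yaw are aligned. The underside is at about z 126 mm, so I'll lower 5 mm and settle.

```bash
python3 -m jog '[{"dx":0,"dy":0,"dz":-3,"twist":0,"grip":-0.3},{"dx":0,"dy":0,"dz":-5,"twist":0,"grip":-0.3},{"dx":0,"dy":0,"dz":-5,"twist":0,"grip":-0.3},{"dx":0,"dy":0,"dz":-5,"twist":0,"grip":-0.3},{"dx":0,"dy":0,"dz":-5,"twist":0,"grip":-0.3},{"dx":0,"dy":0,"dz":-5,"twist":0,"grip":-0.3}]'
python3 - <<'E'
from h import *
W,im=shot('wrist','w11.png');s=get_state();p=s['position'];print(p,s['tool_rot'],s['dq'].round(4))
a=np.radians(10.85);R=np.array([[np.cos(a),-np.sin(a)],[np.sin(a),np.cos(a)]])
h=cv2.cvtColor(im,cv2.COLOR_RGB2HSV)
for n,q,sg in(('RL',(-.045,.03),1),('RR',(-.045,-.03),-1)):
    g=p[:2]+R@(np.array(q)+[.0009,0]); u,v=proj(W,(*g,p[2]-.0094)); r=int(u)-16,int(v)-16
    H=h[r[1]:r[1]+32,r[0]:r[0]+32]
    for nm,m in(('tip',(H[...,1]<90)&(H[...,2]>150)),('dark',(H[...,1]<110)&(H[...,2]<150))):
        print(n,nm,[((b[0][0]+r[0],b[0][1]+r[1]),b[1],(b[2][0]+r[0],b[2][1]+r[1],b[2][2],b[2][3])) for b in blobs(m,5)])
    print('under hole pred',u,v,'tip pred',proj(W,(*(np.array([.5327,-.1345])+R@q),.1095)))
E
```

```text
time_s: 16.45
position: [0.5315, -0.1353, 0.129]
tool_rot: [-3.142, 0.0, -2.953]
contact_force: [-0.1, 0.2, -1.1]
opening: 0.0438
finger_force: 35.0
[ 0.53144185 -0.13528861  0.12898213] [-3.14154602e+00  5.75294634e-05 -2.95286829e+00] [ 0.0001  0.0004  0.0007 -0.0009  0.0011  0.0003]
RL tip [((np.float64(384.5), np.float64(198.2)), 41, (381, 195, 8, 7))]
RL dark [((np.float64(394.8), np.float64(204.4)), 67, (391, 197, 8, 15))]
under hole pred 386.7730627842222 201.48311365321348 tip pred (np.float64(384.75552697879937), np.float64(199.13862876089632))
RR tip [((np.float64(267.7), np.float64(197.8)), 50, (264, 194, 9, 8))]
RR dark [((np.float64(258.1), np.float64(203.8)), 35, (256, 198, 5, 12))]
under hole pred 263.5102945954285 201.6978336689524 tip pred (np.float64(267.80453256975375), np.float64(199.3437422518135))
```

```bash
python3 -c "from workcell import hand_in; print(hand_in())"
```

```text
the job is handed in; nothing more can be done
None
```

The brass spacer is seated on the front-left stud and released, and I handed in with the top deck held still and level about 10 mm above the stud tips, nose aligned; the rear tips showed through their holes to about 1 mm, but the front pair wasn't seen, and while lowering the spacer a finger briefly pushed sideways on the drone (about 14 N on the wrist).

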